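Snap the blue ink roller into its spring-clip frame

ROBOT

A 7-joint arm with a two-finger parallel gripper is mounted at the origin on the work surface. World frame = base frame: x ahead of the robot, y to its left, z up, the work surface at z = 0. Lengths are in m, angles in rad, forces in N, time in s.
With the tool pointing down it reaches from about 0.425 to 0.8 m from the base axis. Payload 8.3 kg.
Tool frame: the origin (TCP) lies on the centre line of the jaws, within the pads' length; the fingertips stand 17 mm ahead of it and the grasp point (between the pads) lies 2 mm behind it; z points along the fingers, y is the line along which they close (so a half turn about z gives the same grasp; the last joint's range is limited). The gripper opens to 85 mm and grips with 20 to 120 N. Pads are 22 mm wide; open, the fingers measure 114 mm over their backs; the gripper's body (76 mm by 85 mm) begins 54 mm behind the grasp point. The pads swing forward as they close: fully open they stand 13 mm farther back than shut.
Start: joints at [1.143, 0.383, 0.016, 1.37, -0.006, 1.388, -0.046], TCP at [0.223, -0.584, 0.248] pointing down, gripper open.
Joint ranges: [-2.95, 2.95], [-0.25, 2.06], [-1.52, 1.56], [0.18, 2.33], [-1.44, 4.58], [0.02, 2.06], [-3.01, 3.01]. Speed limits (rad/s): [2.39, 2.39, 3.01, 3.01, 3.14, 3.14, 3.14].

INTERFACE

Orientations are given as a 3x3 rotation matrix whose columns are the frame's x, y, z axes.
In Python, from workcell import bot, imaging gives the robot as it stands. The module is installed in compiled form; this text tells all that it offers.
- The arm moves only by the tool send_rows, never from a script. Its argument "commands" is a list of rows, each an object with "delta_pos": the shift along the tool's x, y, z in mm, a list of three; "turn": the turn about the tool's z in rad. A call has 1 to 20 rows; each row shifts and turns the commanded pose from where the row before left it, along the tool's axes as they then stand; what a row does not reach is not made up. A row lasts 1/8 s, in which the tool goes at most 62.5 mm and 10.7 degrees, less where a joint would pass 70% of its speed; a pose out of reach is approached as far as the arm can. A call with a gripper value outside its range is refused whole. "hand" is the opening, from 0 (shut) to 1 (fully open), set as the call begins (left out, the last holds). The fingers move at their own pace and stop on an object; the grip force is fixed at half the most. Time passes only in rows, so rows that do not move let the fingers close. It gives the time, the measured TCP pose, the force, the opening and the grip force at its end, in the units of the state.
- bot.observe(): the state, without advancing time (a new reading comes with each control period).
- imaging.get_image(name): name is "scene" or "top"; returns a dict with "img" (480x640x3 uint8, red, green, blue), "depth" (480x640 float32, m along the optical axis (not along the pixel's ray), 0 where there is no reading), "intrinsics" (3x3 intrinsics, pixels), "k1" (the pictures are not rectified: a ray, as slopes to the right and down, at radius r is drawn at 1 + k1 r^2 times it, then the intrinsics apply), "pose" (4x4, takes a point from camera to world coordinates). Camera axes: x right, y down, z forward; pixel columns grow to the right and rows downward; lengths in m; the calibration is good to about 2 mm. A picture is of the moment at which its call begins.
- bot.close_job(): hands the job in; it is judged then, once.
The state is a dict: "clock": time; "joint_pos": joint angles; "joint_velocities": joint speeds; "joint_torque": joint torques, N m; "tcp_pos": TCP position; "tool_rot": TCP orientation; "ft_force": force on the tool from outside, world axes, zero at the start; "moment": the same for the moment, N m; "width": opening from 0.0 (shut) to 1.0 (fully open); "gripper_force": force on a finger pad.
Only numpy, scipy, OpenCV 4.12 (cv2) and the standard library are available. Lean on these libraries where they do the work, as an engineer would, in place of code of your own. Each camera call takes 0.05 s, during which the arm holds its last target. There are 200 camera calls.

TASK

Take the blue ink roller out of the wooden rack and snap it into the green roller frame: press its axle gently down between the two brass spring clips until both clips have snapped closed over the axle's ends, then let go. Never crush the soft cushions under the axle, and leave the orange roller and everything else on the table where it is.

Things in the scene. Friction and masses are not known exactly. Their poses are not given: they have to be found in the camera images.
- blue_roller_mid (a point): Centre of the blue roller to be fitted, 120 to 195 g: rubber cylinder 34 mm diameter x 76 mm long on a steel axle 16 mm diameter x 120 mm over all (22 mm out at each end); each axle end is chamfered at 45 degrees over its last 6 mm to a 4 mm flat. y axis along the axle, both ends alike, may be rolled about it. Starts level in one of the rack's two places.
- orange_roller_mid (a point): Centre of the orange roller, same size and shape as the blue one, in the rack's other place. It stays where it is.
- rack: Fixed plywood rack, 200 (x) x 125 (y) mm, origin under its centre, y along the axles. Two places for rollers at x = -50 and +50 mm, axle centres 45 mm up, each lying loose in notches of two rails at y = -48.5 and +48.5 mm (9 mm thick, tops 47 mm up). Between the rails only the base plate, 10 mm thick. Rollers lift straight out.
- frame: Roller frame: dark steel foot plate 110 (x) x 190 (y) x 12 mm, fixed to the table, origin at the centre of its underside. It carries a green U-shaped yoke, set by clamp screws to a height that is not measured, with a slotted arm and a brass spring clip at each end. The fitted axle lies along y, above the origin. A push of 15 N always suffices.
- home_lowest (a point): Point 90 mm above the frame's origin: the axle centre of a fully home roller if the yoke is set lowest. The yoke is set 0 to 30 mm higher than that, different each time, unmeasured: feel for it. Home is on rubber cushions: pressing past it adds about 8 N per mm, and the cushions must not be crushed. Between the arms it is open down to the yoke's cross bar, whose top is 40 mm below the home axle centre.
- slot_left (a point): In the yoke's arm at the frame's +y end (8 mm thick, centred 47 mm from the middle), 90 mm above the frame's underside. The arm has an upright slot 19 mm wide in x for the 16 mm axle, open at the top, flared to 35 mm at its mouth 20 mm above the home axle centre; a rubber cushion in its bottom stops the axle at home.
- slot_right (a point): The same for the arm at the frame's -y end. Pressing in: the axle ends meet the clips' ramps 15 to 19 mm above home, the push rises to roughly 9 to 14 N in all; then past the noses the clips snap in over the chamfers, pull the roller down (a held one too) and hold it home, also if let go. Off centre along y, one clip is spread more.
- clip_left (a joint): Outward travel (m) of the sprung brass clip just outside the +y arm: 0 at rest, about 0.0065 as the axle end passes its nose, about 0.002 with the roller home. 2.8 N at 0, plus 0.4 N per mm; stop at 0.011. Clip 14 mm wide; noses 107 mm apart at rest, 6.5 mm above the home axle centre; flared ramps above them, 135 mm apart at their tops 26 mm above it; pockets below.
- clip_right (a joint): The same for the clip at the frame's -y end: positive is outward.
- cushion_left (a joint): How far the rubber cushion in the +y slot's bottom is pressed down, in m: 0 with nothing on it, about 0.0005 to 0.0015 with the roller home under its clips; 4 N per mm; crushed (never allowed) beyond 0.0038.
- cushion_right (a joint): The same for the cushion in the -y slot.
- glue: White glue bottle with an orange cap, 52 mm in diameter, 150 mm tall, origin under its centre. Bystander.
- ink_black: Grey ink jar with a black lid, 56 mm in diameter, 60 mm tall, origin under its centre. Bystander.
- ink_red: Red ink jar with a white lid, 56 mm in diameter, 60 mm tall, origin under its centre. Bystander.
- ink_knife: Ink knife (spatula) with a wooden handle, 200 mm long, lying along its x axis. Bystander.
Not all that is in view belongs to the job. Of the things like the part that bears orange_roller_mid, leave any that is pink or turquoise; of the rest the smaller one is meant.

How it is judged:
By the outcome, as a careful person would: the job done as asked, in the order asked, and still so for the second after the job is handed in, with the robot touching nothing.
It also fails if it takes over 54 s, if anything falls off the work surface, if the arm or the gripper's body presses on something with over 40 N, if the wrist force passes 120 N, or if a joint passes its speed limit or range.

## Working session

There is one attempt and no reset: what is moved stays moved. The work goes in short steps, Python scripts to look and compute and a tool call to move; the robot and the scene stay as the last step left them, time stands still between calls to the robot, and variables do not carry over. Pictures are saved under pics/ and viewed, at most 10 in all, crops included, and the job is handed in when it is done.

Besides the shell and the picture viewer there is one more tool, called after "Request:" as name(argument=value, ...) on one line, values as JSON. send_rows: Moves the arm, as the interface text tells. Its arguments: {"type":"object","properties":{"commands":{"type":"array","items":{"type":"object","properties":{"delta_pos":{"type":"array","items":{"type":"number"}},"turn":{"type":"number"}}}},"hand":{"type":"number"}},"required":["commands"]}

```bash
mkdir -p pics; cat > h.py <<'E'
import numpy as np, cv2, pickle
from workcell import bot, imaging
def grab(n):
    d=imaging.get_image(n); pickle.dump(d,open(f'{n}.pkl','wb'))
    cv2.imwrite(f'pics/{n}_{int(bot.observe()["clock"]*100)}.png',d['img'][:,:,::-1]); return d
def load(n): return pickle.load(open(f'{n}.pkl','rb'))
def rays(d,uv):
    K=np.array(d['intrinsics']);uv=np.asarray(uv,float).reshape(-1,2)
    p=cv2.undistortPoints(uv.reshape(-1,1,2),K,np.array([d['k1'],0,0,0,0.])).reshape(-1,2)
    return np.c_[p,np.ones(len(p))]
def onplane(d,uv,z):
    T=np.array(d['pose']);r=rays(d,uv)@T[:3,:3].T
    return T[:3,3]+r*((z-T[2,3])/r[:,2])[:,None]
def cloud(d,m=None):
    if m is None: m=np.ones(d['depth'].shape,bool)
    v,u=np.where(m&(d['depth']>0));r=rays(d,np.c_[u,v])*d['depth'][v,u][:,None]
    T=np.array(d['pose']);return r@T[:3,:3].T+T[:3,3],np.c_[u,v]
E
python3 - <<'E'
from h import *
np.set_printoptions(precision=4,suppress=True)
for n in('scene','top'):
    d=grab(n);print(n,d['k1'],d['intrinsics'],d['pose'])
o=bot.observe();print(o)
E
ls pics
```

```text
scene -0.057239163454734766 [[462.7746   0.     322.1579]
 [  0.     462.7746 239.6265]
 [  0.       0.       1.    ]] [[ 0.3592  0.6123 -0.7044  1.3671]
 [ 0.9332 -0.2285  0.2772 -0.3442]
 [ 0.0088 -0.7569 -0.6535  0.8793]
 [ 0.      0.      0.      1.    ]]
top 0.024928250334792786 [[554.3554   0.     318.9279]
 [  0.     554.3554 231.7908]
 [  0.       0.       1.    ]] [[-0.0114 -0.9971  0.0748  0.4504]
 [-0.9999  0.0106 -0.0108 -0.0131]
 [ 0.01   -0.0749 -0.9971  1.5136]
 [ 0.      0.      0.      1.    ]]
{'clock': 0.1, 'joint_pos': array([ 1.1431,  0.3842,  0.0164,  1.3711, -0.0063,  1.3882, -0.0465]), 'joint_velocities': array([-0.0004, -0.0001,  0.0002, -0.0042,  0.001 ,  0.001 , -0.0001]), 'joint_torque': array([  0.0032, -62.9132,   0.8475, -37.2757,   0.0168,   0.0105,
         0.    ]), 'tcp_pos': array([ 0.2228, -0.5835,  0.2474]), 'tool_rot': array([[ 0.9342,  0.3568, -0.0007],
       [ 0.3568, -0.9342,  0.0017],
       [-0.0001, -0.0018, -1.    ]]), 'ft_force': array([-0.0495,  0.6071,  0.1715]), 'moment': array([-0.0003, -0.0424, -0.0251]), 'gripper_force': 0.0, 'width': 1.0003598520499222}
scene_5.png
top_10.png
```

View pics/top_10.png

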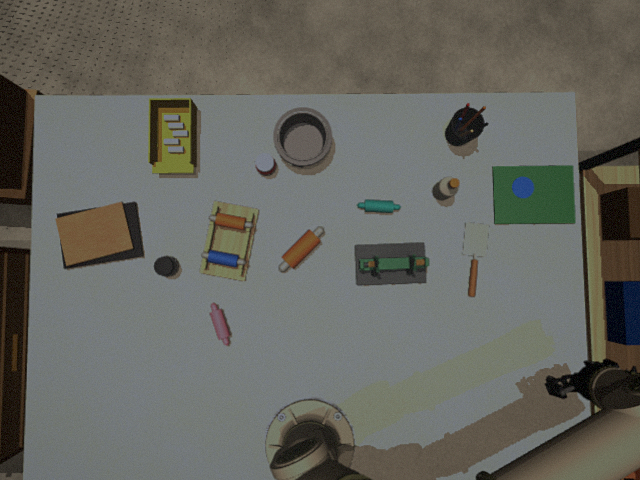

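View pics/scene_5.png

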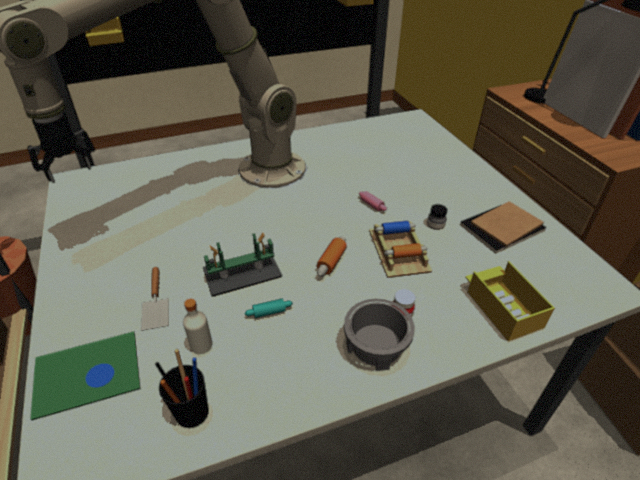

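The top view shows the wooden rack at (230,240) with the blue roller at (223,259), and the frame at (391,263).

Candidates for the orange roller are: in the rack at (233,222), a bigger loose one at (302,249), pink at (220,324) and turquoise at (379,206). The small orange one in the rack fits, because pink and turquoise are excluded and the loose one is larger. The only blue roller is at (223,259); the blue disc at (523,188) is flat on a mat. I'll confirm in a crop while measuring.

```bash
python3 - <<'E'
from h import *
np.set_printoptions(precision=4,suppress=True)
t=load('top');s=load('scene')
a=cv2.resize(t['img'][190:300,190:440,::-1],None,fx=3.2,fy=3.2,interpolation=cv2.INTER_CUBIC)[:, :800]
b=cv2.resize(s['img'][180:300,190:440,::-1],None,fx=2,fy=2,interpolation=cv2.INTER_CUBIC)
b=cv2.copyMakeBorder(b,0,0,0,800-b.shape[1],cv2.BORDER_CONSTANT)
cv2.imwrite('pics/crop1.png',cv2.convertScaleAbs(np.vstack([a,b]),alpha=1.4)[:600])
def blob(d,lo,hi,box):
    h=cv2.cvtColor(d['img'],cv2.COLOR_RGB2HSV);m=cv2.inRange(h,np.array(lo),np.array(hi))
    k=np.zeros_like(m);x0,y0,x1,y1=box;k[y0:y1,x0:x1]=m[y0:y1,x0:x1]
    n,l,st,_=cv2.connectedComponentsWithStats(k);i=1+np.argmax(st[1:,4]);return l==i
for n,d,box in(('top',t,(200,245,250,275)),('scene',s,(370,210,425,245))):
    m=blob(d,(105,120,40),(130,255,255),box)
    P,uv=cloud(d,m);r=cv2.minAreaRect(uv.astype(np.float32));print(n,'blue',len(P),r,'cloud med',np.median(P,0),P[:,2].max(),
      'top-plane z.045..:',onplane(d,[r[0]],.055))
for n,d,box in(('top',t,(350,235,435,295)),('scene',s,(200,230,285,295))):
    P,uv=cloud(d);k=(uv[:,0]>box[0])&(uv[:,0]<box[2])&(uv[:,1]>box[1])&(uv[:,1]<box[3])
    P,uv=P[k],uv[k]
    f=(P[:,2]>.006)&(P[:,2]<.018);print(n,'foot',f.sum(),cv2.minAreaRect((P[f,:2]*1000).astype(np.float32)),P[f].mean(0))
    print(' z quantiles',np.quantile(P[:,2],[.05,.25,.5,.75,.9,.97,.99,1]))
    col=d['img'][uv[:,1],uv[:,0]].astype(int)
    g=(col[:,1]>col[:,0]+15)&(col[:,1]>col[:,2]+5)&(P[:,2]>.03)
    q=cv2.minAreaRect((P[g,:2]*1000).astype(np.float32));print(' green',g.sum(),q,np.quantile(P[g,2],[.05,.25,.5,.75,.95,1]))
# dark foot in top image
h=cv2.cvtColor(t['img'],cv2.COLOR_RGB2HSV)[235:300,345:440];m=((h[:,:,2]<90)).astype(np.uint8)
c=max(cv2.findContours(m,0,1)[0],key=cv2.contourArea);c=cv2.approxPolyDP(c,4,True).reshape(-1,2)+[345,235]
print(c.tolist());print(onplane(t,c,.012))
E
```

```text
top blue 332 ((222.5264129638672, 258.19244384765625), (28.99472999572754, 11.487318992614746), 10.619654655456543) cloud med [0.4932 0.2242 0.0598] 0.07034594458434862 top-plane z.045..: [[0.493  0.2248 0.055 ]]
scene blue 271 ((396.09405517578125, 226.9405975341797), (10.447890281677246, 25.870967864990234), 84.2894058227539) cloud med [0.5012 0.2198 0.0566] 0.06516557477485063 top-plane z.045..: [[0.5005 0.2209 0.055 ]]
top foot 1938 ((470.7113037109375, -228.42495727539062), (226.23684692382812, 157.6636505126953), 89.04092407226562) [ 0.4755 -0.219   0.0119]
 z quantiles [-0.0038  0.0012  0.0097  0.0154  0.0539  0.0976  0.113   0.1219]
 green 551 ((475.6324462890625, -220.59902954101562), (38.23659896850586, 177.49197387695312), 2.3799374103546143) [0.0471 0.0503 0.0528 0.057  0.1033 0.1142]
scene foot 1457 ((480.68603515625, -222.877685546875), (194.8338165283203, 108.1046142578125), 87.72854614257812) [ 0.4959 -0.2256  0.0119]
 z quantiles [-0.002   0.0004  0.0053  0.0145  0.0552  0.0956  0.1094  0.1203]
 green 651 ((472.9698486328125, -222.96932983398438), (41.94437026977539, 175.92127990722656), 0.7390342950820923) [0.0478 0.0508 0.0525 0.0621 0.1048 0.1143]
[[423, 243], [355, 245], [356, 283], [425, 282], [428, 260]]
[[ 0.5294 -0.3115  0.012 ]
 [ 0.526  -0.1268  0.012 ]
 [ 0.4233 -0.1278  0.012 ]
 [ 0.424  -0.3142  0.012 ]
 [ 0.4832 -0.3239  0.012 ]]
```

View pics/crop1.png

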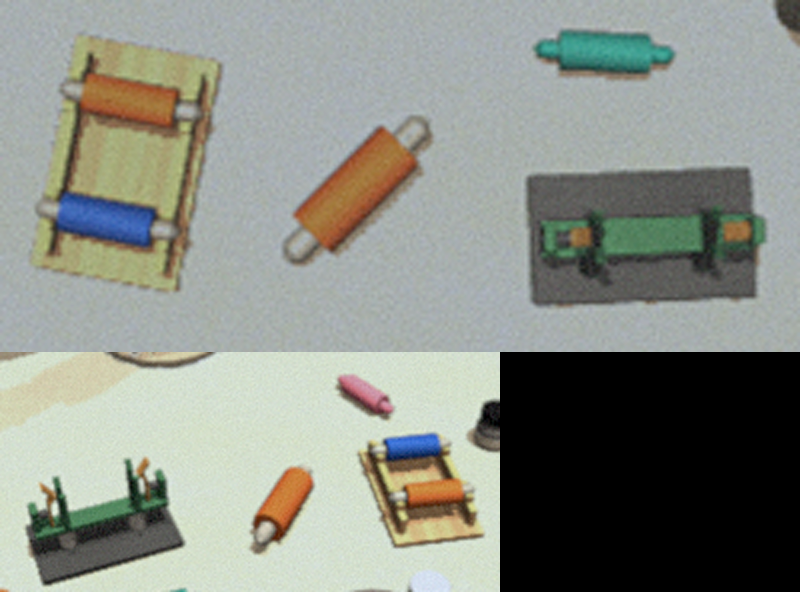

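The crop confirms it: the blue roller is in the rack's near place, with the small orange one in the far place. The loose orange roller is clearly larger. The frame has two green arms and brass clips. Next I'll measure with two-view rays.

```bash
cat >> h.py <<'E'
def bluemask(d,box):
    h=cv2.cvtColor(d['img'],cv2.COLOR_RGB2HSV);m=cv2.inRange(h,np.array((105,110,35)),np.array((130,255,255)))
    k=np.zeros_like(m);x0,y0,x1,y1=box;k[y0:y1,x0:x1]=m[y0:y1,x0:x1]
    n,l,st,_=cv2.connectedComponentsWithStats(k);return l==1+np.argmax(st[1:,4])
def tri(t,uvt,s,uvs):
    A=[];b=[];o=[]
    for d,uv in((t,uvt),(s,uvs)):
        T=np.array(d['pose']);r=T[:3,:3]@rays(d,[uv])[0];r/=np.linalg.norm(r);N=np.eye(3)-np.outer(r,r);A.append(N);b.append(N@T[:3,3]);o.append((N,T[:3,3]))
    p=np.linalg.solve(sum(A),sum(b));return p,[np.linalg.norm(N@(p-c))*1000 for N,c in o]
def blue(t,s,bt,bs,z=None):
    R={}
    for n,d,bx in(('t',t,bt),('s',s,bs)):
        m=bluemask(d,bx);r=cv2.minAreaRect(np.argwhere(m)[:,::-1].astype(np.float32));c=cv2.boxPoints(r)
        e=sorted([(c[0]+c[1])/2,(c[1]+c[2])/2,(c[2]+c[3])/2,(c[3]+c[0])/2],key=lambda p:-np.linalg.norm(p-r[0]))[:2]
        M=np.argwhere(m)[:,::-1].mean(0);R[n]=M;e=np.array(sorted(e,key=lambda p:p[0]))
        if z is not None:
            E=onplane(d,e,z);a=E[1]-E[0];a*=np.sign(a[1]);print(n,'centre',onplane(d,[M],z)[0],'len',np.linalg.norm(a),'axis tilt deg (from +y)',np.degrees(np.arctan2(-a[0],a[1])))
    print('tri',tri(t,R['t'],s,R['s']))
E
python3 - <<'E'
from h import *
np.set_printoptions(precision=4,suppress=True)
t=load('top');s=load('scene')
blue(t,s,(200,245,250,275),(370,210,425,245),.047)
# frame: foot edges and brass clips
for n,d,(x0,y0,x1,y1) in(('top',t,(345,232,440,295)),('scene',s,(195,225,290,298))):
    h=cv2.cvtColor(d['img'],cv2.COLOR_RGB2HSV);sub=np.zeros(h.shape[:2],bool);sub[y0:y1,x0:x1]=1
    dark=sub&(h[:,:,1]<70)&(h[:,:,2]<(np.median(h[y0:y1,x0:x1,2][:3])*.62))
    gr=sub&(h[:,:,0]>55)&(h[:,:,0]<95)&(h[:,:,1]>80)
    br=sub&(h[:,:,0]<25)&(h[:,:,1]>110)
    foot=((dark|gr)*255).astype(np.uint8)
    p=np.argwhere(dark)[:,::-1].astype(np.float32)
    E=onplane(d,p,.012)[:,:2]; r=cv2.minAreaRect((E*1000).astype(np.float32));print(n,'foot rect',r)
    g=onplane(d,np.argwhere(gr)[:,::-1],.0525)
    nb,l,st,c=cv2.connectedComponentsWithStats(br.astype(np.uint8))
    print(' brass',[(c[i].round(1).tolist(),int(st[i,4])) for i in range(1,nb) if st[i,4]>6])
    P,uv=cloud(d,gr);k=(abs(P[:,2]-.0525)<.008);print(' bar',cv2.minAreaRect((P[k,:2]*1000).astype(np.float32)),np.median(P[k,2]),k.sum())
    q=np.quantile(P[:,1],[.3,.7]);kk=k&(abs(P[:,1]+.22)<.035);print(' bar mid z',np.median(P[kk,2]),P[kk,2].std(),'x mid',(P[kk,0].min()+P[kk,0].max())/2,kk.sum())
    for sg in(1,-1):
        kk=(P[:,2]>.075)&(sg*(P[:,1]+.22)>0);print(' arm',P[kk].mean(0),kk.sum())
E
```

```text
t centre [0.4934 0.2264 0.047 ] len 0.07694420475220658 axis tilt deg (from +y) -11.540720767349756
s centre [0.4921 0.226  0.047 ] len 0.07637507383479002 axis tilt deg (from +y) -11.193493885802823
tri (array([0.4932, 0.2259, 0.0479]), [np.float64(0.4481331526473617), np.float64(0.4481331526474238)])
top foot rect ((474.74609375, -222.0894775390625), (108.40318298339844, 191.3640594482422), 1.551160216331482)
 brass [([420.1, 261.9], 45), ([371.4, 263.5], 34)]
 bar ((475.4654541015625, -219.44509887695312), (28.39279556274414, 168.29244995117188), 1.62496018409729) 0.051717303858862085 375
 bar mid z 0.05177860250054955 0.002905838390478951 x mid 0.47550482415667106 269
 arm [ 0.4715 -0.147   0.092 ] 43
 arm [ 0.4759 -0.2859  0.0936] 49
scene foot rect ((444.29150390625, -218.92620849609375), (199.80865478515625, 200.6338653564453), 86.71887969970703)
 brass [([261.0, 237.6], 22), ([214.2, 251.2], 26), ([263.5, 249.9], 14), ([215.4, 264.4], 8)]
 bar ((476.4096984863281, -223.12420654296875), (32.95793533325195, 171.19549560546875), 1.301931619644165) 0.051615031486907215 464
 bar mid z 0.051525532812992214 0.0021411944778256175 x mid 0.4757130412834311 219
 arm [ 0.4777 -0.1639  0.0894] 52
 arm [ 0.4822 -0.2831  0.0913] 58
```

Request:
send_rows(commands=[{"turn": -0.168},{"turn": -0.168},{"turn": -0.168},{"turn": -0.168},{"turn": -0.168},{"turn": -0.168},{"delta_pos": [40,15.5,0]},{"delta_pos": [40,15.5,0]},{"delta_pos": [40,15.5,0]},{"delta_pos": [40,15.5,0]},{"delta_pos": [40,15.5,0]},{"delta_pos": [40,15.5,0]},{"delta_pos": [40,15.5,0]},{"delta_pos": [40,15.5,0]},{"delta_pos": [40,15.5,0]},{"delta_pos": [40,15.5,0]},{"delta_pos": [40,15.5,0]},{"delta_pos": [40,15.5,0]}], hand=1)

```text
invalid input
```

Request:
send_rows(commands=[{"delta_pos": [0,0,0],"turn": -0.168},{"delta_pos": [0,0,0],"turn": -0.168},{"delta_pos": [0,0,0],"turn": -0.168},{"delta_pos": [0,0,0],"turn": -0.168},{"delta_pos": [0,0,0],"turn": -0.168},{"delta_pos": [0,0,0],"turn": -0.168},{"delta_pos": [40,15.5,0],"turn": 0},{"delta_pos": [40,15.5,0],"turn": 0},{"delta_pos": [40,15.5,0],"turn": 0},{"delta_pos": [40,15.5,0],"turn": 0},{"delta_pos": [40,15.5,0],"turn": 0},{"delta_pos": [40,15.5,0],"turn": 0},{"delta_pos": [40,15.5,0],"turn": 0},{"delta_pos": [40,15.5,0],"turn": 0},{"delta_pos": [40,15.5,0],"turn": 0},{"delta_pos": [40,15.5,0],"turn": 0},{"delta_pos": [40,15.5,0],"turn": 0},{"delta_pos": [40,15.5,0],"turn": 0}], hand=1)

```text
clock: 2.35
tcp_pos: [0.5001, -0.1486, 0.248]
tool_rot: [[0.197, 0.98, -0.0], [0.98, -0.197, 0.0], [0.0, -0.0, -1.0]]
ft_force: [0.5, 0.3, 0.8]
width: 1.001
gripper_force: 0.0
```

Request:
send_rows(commands=[{"delta_pos": [40.6,-9,0],"turn": 0},{"delta_pos": [40.6,-9,0],"turn": 0},{"delta_pos": [40.6,-9,0],"turn": 0},{"delta_pos": [40.6,-9,0],"turn": 0},{"delta_pos": [40.6,-9,0],"turn": 0},{"delta_pos": [40.6,-9,0],"turn": 0},{"delta_pos": [40.6,-9,0],"turn": 0},{"delta_pos": [40.6,-9,0],"turn": 0},{"delta_pos": [40.6,-9,0],"turn": 0},{"delta_pos": [0,0,35],"turn": 0},{"delta_pos": [0,0,35],"turn": 0},{"delta_pos": [0,0,35],"turn": 0},{"delta_pos": [0,0,35],"turn": 0}])

```text
clock: 3.98
tcp_pos: [0.492, 0.2241, 0.1069]
tool_rot: [[0.197, 0.98, -0.0], [0.98, -0.197, -0.0], [-0.0, -0.0, -1.0]]
ft_force: [0.6, 0.2, 0.1]
width: 1.0
gripper_force: 0.0
```

Request:
send_rows(commands=[{"delta_pos": [1,0.5,22],"turn": 0},{"delta_pos": [0,0,22],"turn": 0},{"delta_pos": [0,0,15],"turn": 0},{"delta_pos": [0,0,5],"turn": 0},{"delta_pos": [0,0,0],"turn": 0}])

```text
clock: 4.6
tcp_pos: [0.493, 0.2254, 0.0445]
tool_rot: [[0.197, 0.98, 0.0], [0.98, -0.197, 0.0], [0.0, -0.0, -1.0]]
ft_force: [-0.3, -0.2, 1.0]
width: 1.001
gripper_force: 0.0
```

Request:
send_rows(commands=[{"delta_pos": [0,0,0],"turn": 0},{"delta_pos": [0,0,0],"turn": 0},{"delta_pos": [0,0,0],"turn": 0},{"delta_pos": [0,0,0],"turn": 0},{"delta_pos": [0,0,0],"turn": 0},{"delta_pos": [0,0,0],"turn": 0},{"delta_pos": [0,0,0],"turn": 0},{"delta_pos": [0,0,0],"turn": 0}], hand=0)

```text
clock: 5.6
tcp_pos: [0.4933, 0.2255, 0.045]
tool_rot: [[0.197, 0.98, 0.001], [0.98, -0.197, 0.0], [0.0, 0.001, -1.0]]
ft_force: [-0.9, -0.9, 5.3]
width: 0.378
gripper_force: 59.1
```

Request:
send_rows(commands=[{"delta_pos": [0,0,-10],"turn": 0},{"delta_pos": [0,0,-20],"turn": 0},{"delta_pos": [0,0,-35],"turn": 0},{"delta_pos": [0,0,-35],"turn": 0},{"delta_pos": [0,0,-35],"turn": 0},{"delta_pos": [0,0,-35],"turn": 0},{"delta_pos": [0,0,0],"turn": 0},{"delta_pos": [0,0,0],"turn": 0}])

```text
clock: 6.6
tcp_pos: [0.4926, 0.2251, 0.2145]
tool_rot: [[0.197, 0.98, 0.0], [0.98, -0.197, -0.0], [-0.0, 0.0, -1.0]]
ft_force: [0.2, 0.7, -2.1]
width: 0.382
gripper_force: 59.7
```

Request:
send_rows(commands=[{"delta_pos": [0,0,0],"turn": -0.1125},{"delta_pos": [0,0,0],"turn": -0.1125},{"delta_pos": [-40.5,-2.65,0],"turn": 0},{"delta_pos": [-40.5,-2.65,0],"turn": 0},{"delta_pos": [-40.5,-2.65,0],"turn": 0},{"delta_pos": [-40.5,-2.65,0],"turn": 0},{"delta_pos": [-40.5,-2.65,0],"turn": 0},{"delta_pos": [-40.5,-2.65,0],"turn": 0},{"delta_pos": [-40.5,-2.65,0],"turn": 0},{"delta_pos": [-40.5,-2.65,0],"turn": 0},{"delta_pos": [-40.5,-2.65,0],"turn": 0},{"delta_pos": [-40.5,-2.65,0],"turn": 0},{"delta_pos": [-41,-2.65,0],"turn": 0},{"delta_pos": [0,0,25],"turn": 0},{"delta_pos": [0,0,25],"turn": 0},{"delta_pos": [0,0,0],"turn": 0},{"delta_pos": [0,0,0],"turn": 0}])

```text
clock: 8.72
tcp_pos: [0.4759, -0.2211, 0.1647]
tool_rot: [[-0.027, 1.0, -0.0], [1.0, 0.027, 0.0], [0.0, -0.0, -1.0]]
ft_force: [-0.4, -0.2, -1.7]
width: 0.383
gripper_force: 59.8
```

```bash
python3 - <<'E'
from h import *
np.set_printoptions(precision=4,suppress=True)
t=grab('top');s=grab('scene');o=bot.observe();print(o['tcp_pos'],o['tool_rot'],o['ft_force'],o['moment'])
a=cv2.resize(t['img'][210:310,330:450,::-1],None,fx=3.3,fy=3.3,interpolation=cv2.INTER_CUBIC)
b=cv2.resize(s['img'][180:300,180:300,::-1],None,fx=3.3,fy=3.3,interpolation=cv2.INTER_CUBIC)
a=cv2.copyMakeBorder(a,0,b.shape[0]-a.shape[0],0,0,cv2.BORDER_CONSTANT)
cv2.imwrite('pics/crop2.png',cv2.convertScaleAbs(np.hstack([a,b]),alpha=1.5))
E
```

```text
[ 0.4764 -0.2214  0.1654] [[-0.0273  0.9996  0.0014]
 [ 0.9996  0.0273 -0.0006]
 [-0.0006  0.0013 -1.    ]] [ 1.8664  0.0513 -0.3208] [ 0.0389  0.004  -0.0119]
```

View pics/crop2.png

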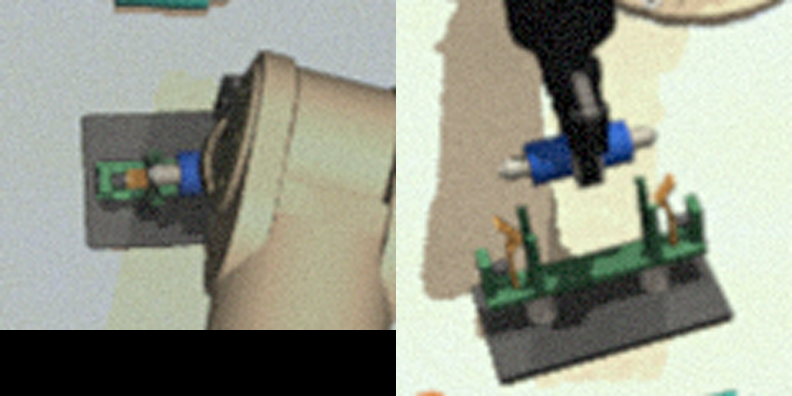

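The scene crop shows the roller level above the frame, with axle ends near scene pixels (211.5,231.5) and (258.8,220.3). The clip tops are near (210.6,246) and (262.7,234). In the top view the axle end lines up with the +y slot. I'll compare the midpoints by rays.

```bash
python3 - <<'E'
from h import *
np.set_printoptions(precision=4,suppress=True)
t=load('top');s=load('scene')
m=bluemask(s,(195,205,275,245));print('blue blob',onplane(s,[np.argwhere(m)[:,::-1].mean(0)],.167),m.sum())
E=onplane(s,[[211.5,231.5],[258.8,220.3]],.167);print('axle ends',E,E.mean(0),np.linalg.norm(E[1]-E[0]))
E=onplane(s,[[210.6,246],[262.7,234]],.118);print('clip tops',E,E.mean(0),np.linalg.norm(E[1]-E[0]))
h=cv2.cvtColor(s['img'],cv2.COLOR_RGB2HSV);sub=np.zeros(h.shape[:2],bool);sub[235:270,200:280]=1
br=sub&(h[:,:,0]<25)&(h[:,:,1]>110);n,l,st,c=cv2.connectedComponentsWithStats(br.astype(np.uint8))
for i in range(1,n):
    if st[i,4]>6: print('brass px',c[i].round(1),st[i])
# steel axle end vs slot, top view, left end: steel = bright low-sat in u 368..388
h=cv2.cvtColor(t['img'],cv2.COLOR_RGB2HSV);P=t['img'][250:275,360:395].astype(int)
k=np.zeros(h.shape[:2],bool);k[250:275,370:386]=1
a=k&(h[:,:,1]<60)&(h[:,:,2]>105);print('steel',onplane(t,[np.argwhere(a)[:,::-1].mean(0)],.167),a.sum())
k[:]=0;k[250:275,368:377]=1
b=k&(h[:,:,0]<25)&(h[:,:,1]>110);print('brass',onplane(t,[np.argwhere(b)[:,::-1].mean(0)],.115),b.sum())
E
```

```text
blue blob [[ 0.4763 -0.2446  0.167 ]] 146
axle ends [[ 0.4784 -0.2806  0.167 ]
 [ 0.4762 -0.1626  0.167 ]] [ 0.4773 -0.2216  0.167 ] 0.11803224225518395
clip tops [[ 0.4724 -0.289   0.118 ]
 [ 0.4729 -0.1555  0.118 ]] [ 0.4727 -0.2222  0.118 ] 0.13347198367389992
brass px [260.7 238. ] [259 235   5   8  22]
brass px [214.  251.2] [210 246   9  13  42]
brass px [263.4 250.9] [263 248   2   6  10]
brass px [215.3 263.3] [215 260   2   7   9]
steel [[ 0.4765 -0.1749  0.167 ]] 19
brass [[ 0.4729 -0.1594  0.115 ]] 30
```

Request:
send_rows(commands=[{"delta_pos": [0,-1,15],"turn": 0},{"delta_pos": [0,-1,15],"turn": 0},{"delta_pos": [0,0,10],"turn": 0},{"delta_pos": [0,0,5],"turn": 0},{"delta_pos": [0,0,3],"turn": 0},{"delta_pos": [0,0,0],"turn": 0}])

```text
clock: 9.57
tcp_pos: [0.4739, -0.2214, 0.1164]
tool_rot: [[-0.027, 1.0, 0.0], [1.0, 0.027, 0.0], [0.0, 0.0, -1.0]]
ft_force: [-0.1, 0.4, -2.1]
width: 0.381
gripper_force: 59.8
```

Request:
send_rows(commands=[{"delta_pos": [0,0,1.5],"turn": 0},{"delta_pos": [0,0,1.5],"turn": 0},{"delta_pos": [0,0,1.5],"turn": 0},{"delta_pos": [0,0,0],"turn": 0}])

```text
clock: 10.07
tcp_pos: [0.4738, -0.2213, 0.1117]
tool_rot: [[-0.027, 1.0, -0.0], [1.0, 0.027, 0.0], [0.0, -0.0, -1.0]]
ft_force: [0.3, 0.8, -1.3]
width: 0.376
gripper_force: 59.8
```

Request:
send_rows(commands=[{"delta_pos": [0,0,1.5],"turn": 0},{"delta_pos": [0,0,1.5],"turn": 0},{"delta_pos": [0,0,0],"turn": 0}])

```text
clock: 10.45
tcp_pos: [0.474, -0.2212, 0.1089]
tool_rot: [[-0.027, 1.0, 0.0], [1.0, 0.027, 0.0], [0.0, 0.0, -1.0]]
ft_force: [0.0, 1.3, -1.1]
width: 0.379
gripper_force: 59.9
```

Request:
send_rows(commands=[{"delta_pos": [0,0,1.5],"turn": 0},{"delta_pos": [0,0,1.5],"turn": 0},{"delta_pos": [0,0,0],"turn": 0}])

```text
clock: 10.82
tcp_pos: [0.4745, -0.2216, 0.1064]
tool_rot: [[-0.027, 1.0, 0.002], [1.0, 0.027, -0.001], [-0.001, 0.002, -1.0]]
ft_force: [2.3, 0.5, 4.8]
width: 0.374
gripper_force: 60.2
```

Request:
send_rows(commands=[{"delta_pos": [0,0.3,1.2],"turn": 0},{"delta_pos": [0,0,0],"turn": 0}])

```text
clock: 11.08
tcp_pos: [0.4747, -0.2216, 0.1051]
tool_rot: [[-0.027, 1.0, 0.001], [1.0, 0.027, -0.0], [-0.001, 0.001, -1.0]]
ft_force: [0.6, -0.1, 5.0]
width: 0.375
gripper_force: 60.3
```

Request:
send_rows(commands=[{"delta_pos": [0,0,1.2],"turn": 0},{"delta_pos": [0,0,0],"turn": 0}])

```text
clock: 11.32
tcp_pos: [0.4748, -0.2216, 0.104]
tool_rot: [[-0.027, 1.0, 0.001], [1.0, 0.027, -0.001], [-0.001, 0.001, -1.0]]
ft_force: [-0.1, 0.4, 6.1]
width: 0.377
gripper_force: 60.4
```

Request:
send_rows(commands=[{"delta_pos": [0,0,1.2],"turn": 0},{"delta_pos": [0,0,0],"turn": 0}])

```text
clock: 11.58
tcp_pos: [0.4749, -0.2216, 0.1029]
tool_rot: [[-0.027, 1.0, 0.002], [1.0, 0.027, -0.001], [-0.001, 0.002, -1.0]]
ft_force: [0.3, 0.0, 5.5]
width: 0.376
gripper_force: 60.4
```

Request:
send_rows(commands=[{"delta_pos": [0,0,1.2],"turn": 0},{"delta_pos": [0,0,0],"turn": 0}])

```text
clock: 11.82
tcp_pos: [0.475, -0.2217, 0.1018]
tool_rot: [[-0.027, 1.0, 0.002], [1.0, 0.027, -0.001], [-0.001, 0.002, -1.0]]
ft_force: [0.5, 0.4, 7.5]
width: 0.379
gripper_force: 60.6
```

Request:
send_rows(commands=[{"delta_pos": [0,0,1.2],"turn": 0},{"delta_pos": [0,0,0],"turn": 0}])

```text
clock: 12.08
tcp_pos: [0.4752, -0.2217, 0.1008]
tool_rot: [[-0.027, 1.0, 0.002], [1.0, 0.027, -0.001], [-0.001, 0.002, -1.0]]
ft_force: [1.4, 0.4, 8.4]
width: 0.376
gripper_force: 60.7
```

Request:
send_rows(commands=[{"delta_pos": [0,0,1.2],"turn": 0},{"delta_pos": [0,0,0],"turn": 0}])

```text
clock: 12.32
tcp_pos: [0.475, -0.2217, 0.0992]
tool_rot: [[-0.027, 1.0, 0.002], [1.0, 0.027, -0.001], [-0.001, 0.002, -1.0]]
ft_force: [2.0, -0.1, 5.0]
width: 0.377
gripper_force: 60.3
```

Request:
send_rows(commands=[{"delta_pos": [0,0,1],"turn": 0},{"delta_pos": [0,0,0],"turn": 0}])

```text
clock: 12.58
tcp_pos: [0.4738, -0.2211, 0.0971]
tool_rot: [[-0.027, 1.0, -0.001], [1.0, 0.027, 0.001], [0.001, -0.001, -1.0]]
ft_force: [1.1, 0.7, 0.1]
width: 0.376
gripper_force: 60.0
```

Request:
send_rows(commands=[{"delta_pos": [0,0,1],"turn": 0},{"delta_pos": [0,0,0],"turn": 0}])

```text
clock: 12.82
tcp_pos: [0.4738, -0.2211, 0.0962]
tool_rot: [[-0.027, 1.0, -0.001], [1.0, 0.027, 0.001], [0.001, -0.001, -1.0]]
ft_force: [-0.1, 0.8, -0.6]
width: 0.379
gripper_force: 60.3
```

Request:
send_rows(commands=[{"delta_pos": [0,0,1],"turn": 0},{"delta_pos": [0,0,0],"turn": 0}])

```text
clock: 13.08
tcp_pos: [0.474, -0.2212, 0.0955]
tool_rot: [[-0.027, 1.0, -0.0], [1.0, 0.027, 0.0], [0.0, -0.0, -1.0]]
ft_force: [-0.2, 1.9, 1.5]
width: 0.373
gripper_force: 60.4
```

Request:
send_rows(commands=[{"delta_pos": [0,0,1],"turn": 0},{"delta_pos": [0,0,0],"turn": 0}])

```text
clock: 13.32
tcp_pos: [0.4733, -0.2209, 0.0933]
tool_rot: [[-0.027, 1.0, -0.002], [1.0, 0.027, 0.002], [0.002, -0.002, -1.0]]
ft_force: [1.9, 0.1, -10.0]
width: 0.376
gripper_force: 60.4
```

Request:
send_rows(commands=[{"delta_pos": [0,0,1],"turn": 0},{"delta_pos": [0,0,0],"turn": 0}])

```text
clock: 13.58
tcp_pos: [0.4732, -0.2211, 0.0928]
tool_rot: [[-0.027, 1.0, -0.002], [1.0, 0.027, 0.001], [0.001, -0.002, -1.0]]
ft_force: [0.2, 1.4, -8.2]
width: 0.379
gripper_force: 60.7
```

Request:
send_rows(commands=[{"delta_pos": [0,0,0.8],"turn": 0},{"delta_pos": [0,0,0],"turn": 0}])

```text
clock: 13.82
tcp_pos: [0.4737, -0.2213, 0.0926]
tool_rot: [[-0.027, 1.0, -0.001], [1.0, 0.027, 0.0], [0.0, -0.001, -1.0]]
ft_force: [-2.7, 2.1, -5.5]
width: 0.38
gripper_force: 60.8
```

Request:
send_rows(commands=[{"delta_pos": [0,0,0.8],"turn": 0},{"delta_pos": [0,0,0],"turn": 0},{"delta_pos": [0,0,0],"turn": 0}])

```text
clock: 14.2
tcp_pos: [0.4742, -0.2215, 0.0922]
tool_rot: [[-0.027, 1.0, 0.0], [1.0, 0.027, -0.0], [-0.0, 0.0, -1.0]]
ft_force: [-3.0, 1.4, -2.7]
width: 0.38
gripper_force: 61.0
```

Request:
send_rows(commands=[{"delta_pos": [0,0,0.6],"turn": 0},{"delta_pos": [0,0,0],"turn": 0},{"delta_pos": [0,0,0],"turn": 0}])

```text
clock: 14.58
tcp_pos: [0.4745, -0.2215, 0.0917]
tool_rot: [[-0.027, 1.0, 0.001], [1.0, 0.027, -0.0], [-0.0, 0.001, -1.0]]
ft_force: [-2.2, 0.5, 0.3]
width: 0.375
gripper_force: 61.2
```

```bash
python3 - <<'E'
from h import *
s=grab('scene');print(bot.observe()['ft_force'],bot.observe()['moment'])
b=cv2.resize(s['img'][200:300,190:290,::-1],None,fx=6,fy=6,interpolation=cv2.INTER_CUBIC)
cv2.imwrite('pics/crop3.png',cv2.convertScaleAbs(b,alpha=1.6))
E
```

```text
[-1.60857592  1.00464751  0.94389427] [0.41418298 0.38606342 0.05750706]
```

View pics/crop3.png

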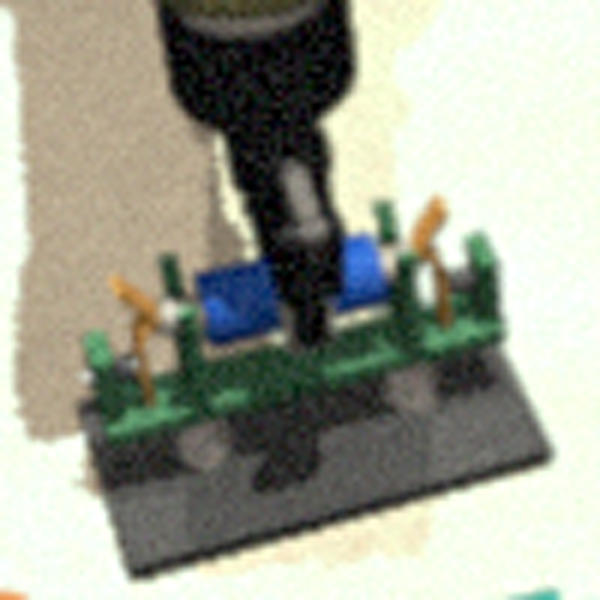

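The crop shows the roller down between the arms. The right (+y) axle end is under its clip's nose at crop (425,290). The left (−y) end at (172,318) looks high. I'll measure tilt by casting rays onto the vertical plane through the axle.

```bash
cat >> h.py <<'E'
def onvert(d,uv,x0=.4745,y0=-.2215,th=np.radians(1.5)):
    T=np.array(d['pose']);r=rays(d,uv)@T[:3,:3].T;n=np.array([np.cos(th),np.sin(th),0]);c=np.array([x0,y0,0])
    P=T[:3,3]+r*((n@(c-T[:3,3]))/(r@n))[:,None];return np.c_[(P-c)@[-np.sin(th),np.cos(th),0],P[:,2]]*1000
E
python3 - <<'E'
from h import *
np.set_printoptions(precision=1,suppress=True)
s=load('scene');h=cv2.cvtColor(s['img'],cv2.COLOR_RGB2HSV)
m=cv2.inRange(h,np.array((105,110,35)),np.array((130,255,255)));m[:235]=0;m[262:]=0;m[:,:215]=0;m[:,270:]=0
for a,b in((225,234),(247,253)):
    uv=np.argwhere(m>0)[:,::-1];k=(uv[:,0]>=a)&(uv[:,0]<=b);
    for u in range(a,b+1,2):
        q=uv[uv[:,0]==u]
        if len(q): print(u,'blue top/bottom',onvert(s,[[u,q[:,1].min()-.5],[u,q[:,1].max()+.5]]).ravel())
st=(h[:,:,1]<75)&(h[:,:,2]>110)
for (x0,y0,x1,y1) in((214,247,224,258),(252,236,266,254)):
    print(x0,y0);print(np.where(st[y0:y1,x0:x1],h[y0:y1,x0:x1,2],0))
print('px of level axle ends z=92, 98:')
for z in(.092,.098):
    for y in(-.06,.06):
        th=np.radians(1.5);w=np.array([.4745-np.sin(th)*y,-.2215+np.cos(th)*y,z]);T=np.linalg.inv(np.array(s['pose']));c=T[:3,:3]@w+T[:3,3]
        print(z,y,cv2.projectPoints(c.reshape(1,3),np.zeros(3),np.zeros(3),np.array(s['intrinsics']),np.array([s['k1'],0,0,0.]))[0].ravel())
E
```

```text
225 blue top/bottom [-32.4 114.6 -37.5  75.5]
227 blue top/bottom [-27.5 113.  -32.5  73.8]
229 blue top/bottom [-22.2 114.6 -27.1  75.4]
231 blue top/bottom [-17.2 113.  -22.1  73.6]
233 blue top/bottom [-11.9 114.5 -16.6  75.2]
247 blue top/bottom [ 24.2 112.8  20.2  73.1]
249 blue top/bottom [ 29.3 111.2  25.7  74.7]
251 blue top/bottom [ 34.4 109.5  30.9  73. ]
253 blue top/bottom [38.  91.4 36.4 74.6]
214 247
[[118 117   0   0   0   0   0   0   0   0]
 [114 115 111   0   0   0   0   0   0   0]
 [  0   0   0   0   0   0   0   0   0   0]
 [  0   0   0 116 120   0   0   0   0   0]
 [  0   0   0 134 143 127 113   0   0   0]
 [  0   0   0 129 135 112   0   0   0   0]
 [  0   0   0   0 112   0   0   0   0   0]
 [  0   0   0   0   0   0   0   0   0   0]
 [  0   0   0   0   0   0   0   0   0   0]
 [  0   0   0   0   0   0   0   0   0   0]
 [  0 113 111 116   0   0   0   0   0   0]]
252 236
[[126   0   0   0 141 163 158 141   0   0   0   0 128 160]
 [139   0   0   0 129 162 152   0   0   0   0   0 142 163]
 [130   0   0   0 122 157 143   0   0   0   0 129 161 165]
 [  0   0   0   0   0 1
[... 296 characters left out ...]
0   0   0   0 123   0   0 122 133]
 [  0   0   0   0   0   0   0   0 139 133   0   0   0   0]
 [  0   0   0   0   0   0   0   0 154 142   0   0   0   0]
 [  0   0   0   0   0   0   0   0 149 150   0   0   0   0]
 [  0   0   0   0   0   0   0   0 143 148   0   0   0   0]
 [  0   0   0   0   0   0   0   0 126 138   0   0   0   0]
 [  0   0   0   0   0   0   0   0   0 111   0   0   0   0]
 [  0   0   0   0   0   0   0   0   0   0   0   0   0   0]
 [  0   0   0   0   0   0   0   0   0   0   0   0   0   0]
 [  0   0   0   0   0   0   0   0   0   0   0   0   0   0]]
px of level axle ends z=92, 98:
0.092 -0.06 [215.4 254. ]
0.092 0.06 [261.2 242.2]
0.098 -0.06 [215.  252.2]
0.098 0.06 [261.  240.5]
```

Request:
send_rows(commands=[{"delta_pos": [0,0,0],"turn": 0},{"delta_pos": [0,0,0],"turn": 0},{"delta_pos": [0,0,0],"turn": 0},{"delta_pos": [0,0,0],"turn": 0},{"delta_pos": [0,0,0],"turn": 0},{"delta_pos": [0,0,0],"turn": 0},{"delta_pos": [0,0,0],"turn": 0},{"delta_pos": [0,0,0],"turn": 0},{"delta_pos": [0,0,-15],"turn": 0},{"delta_pos": [0,0,-30],"turn": 0},{"delta_pos": [0,0,-40],"turn": 0},{"delta_pos": [0,0,-40],"turn": 0},{"delta_pos": [-40,0,0],"turn": 0},{"delta_pos": [-40,0,0],"turn": 0},{"delta_pos": [-40,0,0],"turn": 0},{"delta_pos": [-40,0,0],"turn": 0},{"delta_pos": [-40,0,0],"turn": 0},{"delta_pos": [0,0,0],"turn": 0}], hand=1)

```text
clock: 16.88
tcp_pos: [0.4778, -0.4252, 0.2166]
tool_rot: [[-0.022, 1.0, -0.0], [1.0, 0.022, -0.001], [-0.001, -0.0, -1.0]]
ft_force: [-0.9, 0.2, 0.9]
width: 1.0
gripper_force: 0.0
```

```bash
python3 - <<'E'
from h import *
np.set_printoptions(precision=4,suppress=True)
s=grab('scene');t=grab('top')
b=cv2.resize(s['img'][215:300,190:290,::-1],None,fx=5,fy=5,interpolation=cv2.INTER_CUBIC)
a=cv2.resize(t['img'][235:295,350:435,::-1],None,fx=3.5,fy=3.5,interpolation=cv2.INTER_CUBIC)
a=cv2.copyMakeBorder(a,0,b.shape[0]-a.shape[0],0,0,cv2.BORDER_CONSTANT)
cv2.imwrite('pics/crop4.png',cv2.convertScaleAbs(np.hstack([b,a]),alpha=1.5))
m=bluemask(s,(215,230,265,270))
for u in range(223,254,3):
    q=np.where(m[:,u])[0]
    if len(q): print(u,onvert(s,[[u,(q.min()+q.max())/2]]),len(q))
blue(t,s,(355,245,425,280),(215,230,265,270),.0915)
E
```

```text
223 [[-38.5359 106.605 ]] 4
226 [[-32.448   94.4104]] 12
229 [[-24.8122  93.5343]] 11
232 [[-17.1428  92.6544]] 12
235 [[-9.2467 93.4143]] 12
238 [[-1.3293 94.1767]] 12
241 [[ 6.43   93.2944]] 11
244 [[14.3973 94.0599]] 11
247 [[22.2203 93.1745]] 12
250 [[30.2385 93.9432]] 12
253 [[37.0477 81.354 ]] 4
t centre [ 0.4753 -0.2236  0.0915] len 0.07883175003753896 axis tilt deg (from +y) 1.4982038923166887
s centre [ 0.4721 -0.2219  0.0915] len 0.0775642013822639 axis tilt deg (from +y) 1.8945720327392992
tri (array([ 0.4753, -0.2227,  0.0945]), [np.float64(0.416093751307823), np.float64(0.41609375130779563)])
```

View pics/crop4.png

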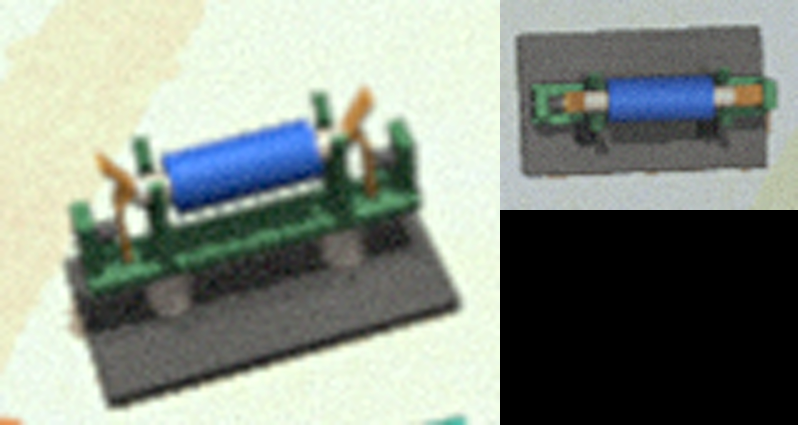

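The picture shows the roller level and centred, with both brass clips over the axle ends. The force pattern agrees: an 8–10 N pull-down, then about 8 N/mm of cushion stiffness. The gripper is clear, so I'm handing in.

```bash
python3 -c "
from workcell import bot
print(bot.close_job())"
```

```text
the job is handed in; nothing more can be done
None
```

The blue roller is in the green frame with both clips closed over its axle ends, going by the last pictures and the force readings; I let go, backed the gripper clear and handed the job in at about 17 s.

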